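Put the bookstall display back in order

ROBOT

A 6-joint arm with a two-finger parallel gripper is mounted at the origin on the work surface. World frame = base frame: x ahead of the robot, y to its left, z up, the work surface at z = 0. Lengths are in mm, angles in rad, forces in N, time in s.
With the tool pointing down it reaches from about 325 to 875 mm from the base axis. Payload 4.4 kg.
Tool frame: the origin (TCP) lies between the finger pads; the fingertips stand 11 mm ahead of it and the grasp point (between the pads) lies 8 mm behind it (bot.tips_ahead is the distance from the TCP to the fingertips, in mm); x points along the fingers, y is the direction in which the jaws open and shut, and the axes are right-handed (so a half turn about x gives the same grasp; the last joint's range is limited). The gripper opens to 85 mm and grips with 20 to 120 N. Pads are 22 mm wide; open, the fingers measure 114 mm over their backs; the gripper's body (76 mm by 85 mm) begins 54 mm behind the grasp point. The pads swing forward as they close: fully open they stand 13 mm farther back than shut.
Start: joints at [-0.15, 0.207, 1.542, -0, 1.393, -0.15], TCP at [575.002, -0.012, 242.282] pointing down, gripper open.
Joint ranges: [-2.73, 2.73], [-0.86, 2.22], [0.23, 2.46], [-1.11, 4.25], [0.08, 2.63], [-2.82, 2.82]. Speed limits (rad/s): [2.79, 2.79, 3.14, 3.14, 3.14, 3.14].

INTERFACE

Orientations are given as [roll, pitch, yaw] about the fixed x, y, z axes, in that order (R = Rz(yaw) Ry(pitch) Rx(roll)).
In Python, from station import get_obs, eyes, order, nets, bot gives the robot as it stands.
- The arm moves only by the shell command python3 -m jog 'ROWS' [FORCE]. ROWS is JSON, a list of rows, each a list of 7 numbers: the shift along the tool's x, y, z in m, then the turn, a rotation vector about the tool's x, y, z in degrees, then the finger opening in m, from 0 to 0.0854. In form: [[tx, ty, tz, rx, ry, rz, claw], ...]. A call has 1 to 12 rows; each row is the pose to reach, as a shift and turn from the pose commanded when the call began, along the tool's axes at that moment; what a row does not reach only later rows make up. A row lasts 1/8 s, in which the tool goes at most 62.5 mm and 10.7 degrees, less where a joint would pass 70% of its speed; a pose out of reach is approached as far as the arm can. A call with a gripper value outside its range is refused whole. The fingers move at their own pace and stop on an object; FORCE is the grip in N (left out, the last holds). Time passes only in rows, so rows that repeat a pose let the fingers close. It gives the time, the measured TCP pose, the force and the opening at its end, in the units of the state.
- get_obs(): the state, without advancing time (a new reading comes with each control period).
- eyes.snapshot(name): name is "scene" or "side" or "wrist"; returns a dict with "image" (400x640x3 uint8, blue, green, red), "z_map" (400x640 float32, mm along the optical axis (not along the pixel's ray), 0 where there is no reading), "intrinsics" (3x3 intrinsics, pixels), "extrinsics" (4x4, takes a point from camera to world coordinates); the wrist camera has in their place "mount" (4x4, takes a point from camera to tool coordinates, whose origin is the TCP and whose axes are the tool frame's). Camera axes: x right, y up, looking along -z (the intrinsics and any distortion apply to the point x, -y, -z); pixel columns grow to the right and rows downward; lengths in mm; the calibration is good to about 2 mm. A picture is of the moment at which its call begins: read the wrist's pose just before it.
- order.close_job(): hands the job in, once; it reports no verdict.
Trained networks look in the newest picture that a camera, given by its name, has taken for a name from the list of things; names that differ only in an ending like _2 or _b are one class to them, and where a whole thing is asked for, a point or a joint stands for the part that bears it (a point fixed in the world has none). Each returns a list of dicts, best first, with "p" (0 to 1); they miss things now and then, are a little off and sometimes report something else, mostly with a low value. They report only what shows in the picture. A call takes as long as a camera call. They do not tell look-alikes from the thing itself.
- nets.silhouettes(camera, target): "region" (400x640 bool, what is visible of it) and "position" ([column, row] in pixels, amid what is visible of it).
- nets.landmark_of(camera, target): "position" ([column, row] in pixels: a listed point, or the origin of a listed thing).
The state is a dict: "t": time; "joint_positions": joint angles; "joint_vel": joint speeds; "tau": joint torques, N m; "tcp_pos": TCP position; "ee_rot": TCP orientation; "wrist_force": force on the tool from outside, world axes, zero at the start; "moment": the same for the moment, N m; "opening": finger opening in mm.
Only numpy, scipy, OpenCV 4.12 (cv2) and the standard library are available. Lean on these libraries where they do the work, as an engineer would, in place of code of your own. Each camera call takes 0.05 s, during which the arm holds its last target. There are 200 camera calls.

TASK

The three books and the round tin lie on one another's display boards: exchange them so that each lies flat, released, in the middle of the black panel of its own shape, with each book's sides parallel to its panel's. The plain board is free for parking; the counter is gritty, so never set anything down on it, only on the boards. Do not disturb the mug or the tea jar.

Things in the scene. Friction and masses are not known exactly. Their poses are not given: they have to be found in the camera images.
- long_book_c (a point): Long narrow book, bound in blue cloth, lying flat on a board: 44 mm wide, 130 mm long, 34 mm thick, about 0.15 kg. Its position is at the centre of the book (half-way up); its own x axis runs along the short sides (width), y along the long sides, z up out of the cover.
- pocket_book_c (a point): Oblong pocket book, bound in blue cloth, lying flat on a board: 58 mm wide, 98 mm long, 42 mm thick, about 0.15 kg. Its position is at the centre of the book (half-way up); its own x axis runs along the short sides (width), y along the long sides, z up out of the cover.
- square_book_c (a point): Square book, bound in blue cloth, lying flat on a board: 58 mm by 58 mm, 32 mm thick, about 0.15 kg. Its position is at the centre of the book (half-way up); x and y run along its sides, z up out of the cover.
- tin_c (a point): Round steel tin with its lid on (closed, solid), standing on a board: 62 mm across, 38 mm high, about 0.12 kg. Its position is at the centre of the tin (half-way up), z up.
- board_long: Fixed display board of light wood, 100 mm along its own x, 160 mm along its own y, 12 mm thick, lying on the counter; origin at the centre of its underside, so its top is 12 mm above the origin. In its top a black panel shaped like the long book: 68 mm along x, 154 mm along y. The panel is flush with the wood and level, with its centre at the board's centre; at the start something else lies on the board and hides part of the panel.
- board_pocket: Fixed display board of light wood, 100 mm along its own x, 160 mm along its own y, 12 mm thick, lying on the counter; origin at the centre of its underside, so its top is 12 mm above the origin. In its top a black panel shaped like the oblong pocket book: 82 mm along x, 122 mm along y. The panel is flush with the wood and level, with its centre at the board's centre; at the start something else lies on the board and hides part of the panel.
- board_square: Fixed display board of light wood, 100 mm along its own x, 160 mm along its own y, 12 mm thick, lying on the counter; origin at the centre of its underside, so its top is 12 mm above the origin. In its top a square black panel for the square book: 82 mm by 82 mm, sides along x and y. The panel is flush with the wood and level, with its centre at the board's centre; at the start something else lies on the board and hides part of the panel.
- board_tin: Fixed display board of light wood, 100 mm along its own x, 160 mm along its own y, 12 mm thick, lying on the counter; origin at the centre of its underside, so its top is 12 mm above the origin. In its top a round black panel for the tin: 86 mm across. The panel is flush with the wood and level, with its centre at the board's centre; at the start something else lies on the board and hides part of the panel.
- board_spare: Fixed display board of light wood, 100 mm along its own x, 160 mm along its own y, 12 mm thick, lying on the counter; origin at the centre of its underside, so its top is 12 mm above the origin. Plain wood without a panel; nothing lies on it at the start: the free parking place.
- mug: Bystander: white ceramic mug, 72 mm across, 85 mm high, loose on the counter; origin at the centre of its underside, its handle sticks out along its own +y.
- tea_jar: Bystander: amber glass jar with a steel lid, 68 mm across, 95 mm high, loose on the counter; origin at the centre of its underside.
Not all that is in view belongs to the job. Of the things that look like the part that bears tin_c, the smaller one is meant. Leave any turquoise or yellow look-alike of the part that bears square_book_c alone.

How it is judged (in metres and radians):
At the end, for the whole second after the job is handed in: Each book and the tin lies flat (0.1 rad) on the board with its own panel, centre within 15 mm of the board's centre and 4 mm of resting height; book sides parallel to the panel within 0.2 rad (either way round, the square one also by quarter turns); all released and at rest (horizontal distance between long_book_c and board_long below 0.015 m and z of long_book_c in the frame of board_long between 0.025 and 0.033 m and angle between each of long_book_c, pocket_book_c, square_book_c, tin_c's own z axis and vertical below 0.1 rad and linear speed of each of long_book, pocket_book, square_book, tin below 0.02 m/s and angle between the y axis of long_book_c and the y axis of board_long, either way round below 0.2 rad and horizontal distance between pocket_book_c and board_pocket below 0.015 m and z of pocket_book_c in the frame of board_pocket between 0.029 and 0.037 m and angle between the y axis of pocket_book_c and the y axis of board_pocket, either way round below 0.2 rad and horizontal distance between square_book_c and board_square below 0.015 m and z of square_book_c in the frame of board_square between 0.024 and 0.032 m and (angle between the y axis of square_book_c and the y axis of board_square, either way round below 0.2 rad or angle between the y axis of square_book_c and the x axis of board_square, either way round below 0.2 rad) and horizontal distance between tin_c and board_tin below 0.015 m and z of tin_c in the frame of board_tin between 0.027 and 0.035 m); the robot touches nothing.
It fails at once if a book or the tin is set down or dropped on the counter, off the boards (height (world z) of long_book_c below 0.023 m or height (world z) of pocket_book_c below 0.027 m or height (world z) of square_book_c below 0.022 m or height (world z) of tin_c below 0.025 m).
It fails at once if the mug or the tea jar is disturbed (moved more than 30 mm) (distance of any of mug, tea_jar from where it was at the start of the episode above 0.03 m).
It also fails if it takes over 144 s, if anything falls off the work surface, if the arm or the gripper's body presses on something with over 40 N, if the wrist force passes 120 N, or if a joint passes its speed limit or range.

## Working session

There is one attempt and no reset: what is moved stays moved. The work goes in short steps, Python scripts to look and compute and a shell command to move; the robot and the scene stay as the last step left them, time stands still between calls to the robot, and variables do not carry over. Pictures are saved under pics/ and viewed, about 12 in all and at most 16, crops included, and the job is handed in when it is done.

```bash
ls; mkdir -p pics; python3 - <<'E'
from station import get_obs, eyes, order, nets, bot
import cv2,numpy as np
o=get_obs();print(o['t'],o['tcp_pos'],o['ee_rot'],o['opening'],bot.tips_ahead)
for c in ['scene','side']:
    s=eyes.snapshot(c);cv2.imwrite(f'pics/{c}0.png',s['image']);print(s.keys(),s['intrinsics'],s['extrinsics'])
    for n in ['long_book_c','pocket_book_c','square_book_c','tin_c','board_long','board_pocket','board_square','board_tin','board_spare','mug','tea_jar']:
        print(n,[(np.round(d['position']).tolist(),round(d['p'],2)) for d in nets.landmark_of(c,n)])
E
```

```text
pics
0.0 [5.74271836e+02 1.12605165e-01 2.41129042e+02] [-1.73169935  1.56851035  2.98069094] 85.658313764993 11.0
dict_keys(['image', 'z_map', 'intrinsics', 'extrinsics']) [[382.89857822   0.         319.68103838]
 [  0.         382.89857822 198.56548819]
 [  0.           0.           1.        ]] [[ 6.78608784e-01 -5.27342575e-01  5.11272850e-01  1.03564256e+03]
 [ 7.34448628e-01  4.78955481e-01 -4.80818947e-01 -5.57472321e+02]
 [ 8.67936785e-03  7.01791604e-01  7.12329427e-01  8.54030389e+02]
 [ 0.00000000e+00  0.00000000e+00  0.00000000e+00  1.00000000e+00]]
long_book_c [([324.0, 196.0], 0.73)]
pocket_book_c [([411.0, 201.0], 0.8), ([323.0, 196.0], 0.36)]
square_book_c [([254.0, 249.0], 0.72), ([234.0, 215.0], 0.7), ([190.0, 287.0], 0.68)]
tin_c [([339.0, 143.0], 0.87), ([379.0, 151.0], 0.52), ([455.0, 178.0], 0.44), ([412.0, 199.0], 0.37)]
board_long [([379.0, 160.0], 0.85)]
board_pocket [([253.0, 256.0], 0.64)]
board_square [([411.0, 210.0], 0.74)]
board_tin [([325.0, 200.0], 0.68), ([450.0, 177.0], 0.68)]
board_spare [([323.0, 282.0], 0.92)]
mug [([450.0, 177.0], 0.73)]
tea_ja
[... 292 characters left out ...]
e-01  7.02271593e-01 -5.56797911e-01 -6.44753151e+02]
 [ 6.78587069e-03  6.23888257e-01  7.81484098e-01  9.51111191e+02]
 [ 0.00000000e+00  0.00000000e+00  0.00000000e+00  1.00000000e+00]]
long_book_c [([302.0, 210.0], 0.83)]
pocket_book_c [([336.0, 140.0], 0.81)]
square_book_c [([394.0, 357.0], 0.93), ([362.0, 281.0], 0.83), ([303.0, 299.0], 0.75), ([266.0, 151.0], 0.54)]
tin_c [([225.0, 169.0], 0.72), ([267.0, 146.0], 0.55)]
board_long [([265.0, 152.0], 0.58)]
board_pocket [([364.0, 294.0], 0.72), ([264.0, 141.0], 0.18)]
board_square [([339.0, 145.0], 0.63)]
board_tin [([300.0, 213.0], 0.75)]
board_spare [([402.0, 236.0], 0.69)]
mug [([308.0, 109.0], 0.64)]
tea_jar [([458.0, 324.0], 0.94)]
```

View pics/scene0.png

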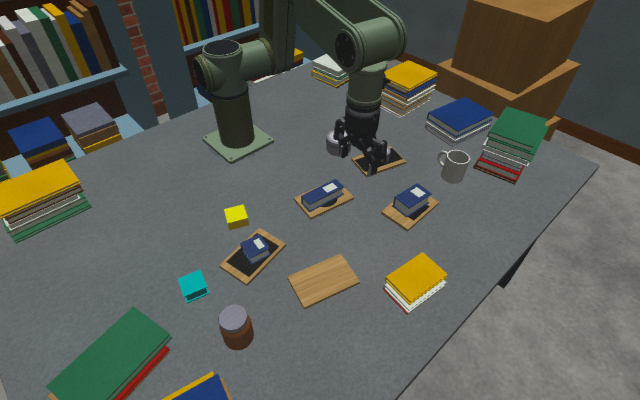

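View pics/side0.png

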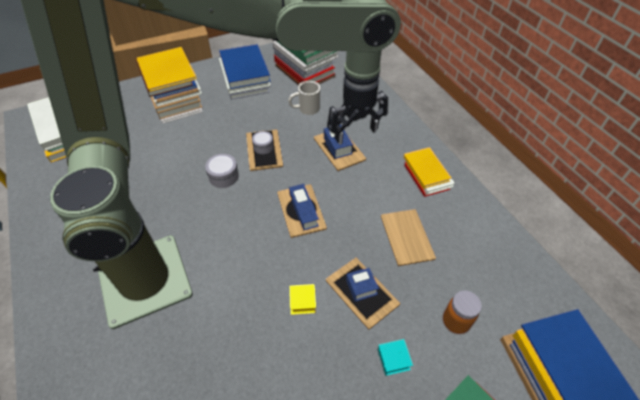

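Scene: the tin (smaller) is on board_long at side (264,142), long book on board_tin (302,208), pocket book on board_square (338,143), square book on board_pocket (362,285), spare at (407,236). The larger tin at side (222,170) is the decoy. Now metric fits from depth.

```bash
cat > h.py <<'E'
from station import get_obs, eyes, order, nets, bot
import cv2,numpy as np
from scipy.spatial.transform import Rotation as Ro
def cloud(c):
    if c=='wrist':
        o=get_obs();T=np.eye(4);T[:3,:3]=Ro.from_euler('xyz',o['ee_rot']).as_matrix();T[:3,3]=o['tcp_pos']
    s=eyes.snapshot(c);E=T@s['mount'] if c=='wrist' else s['extrinsics']
    K=s['intrinsics'];z=s['z_map'];v,u=np.mgrid[:400,:640]
    P=np.stack([(u-K[0,2])/K[0,0]*z,-(v-K[1,2])/K[1,1]*z,-z],-1)@E[:3,:3].T+E[:3,3]
    P[z<=0]=np.nan
    return s,P,E
def rect(p):
    (x,y),(w,h),a=cv2.minAreaRect(p[:,:2].astype(np.float32))
    if w>h: w,h,a=h,w,a+90   # w short side, angle of short axis
    a=(a+90)%180-90
    return [round(float(i),1) for i in (x,y,w,h,a)]  # long axis at a+90
E
python3 - <<'E'
from h import *
cs={'side':dict(long=(302,208),pocket=(338,146),square=(364,290),tin=(265,148),spare=(408,236),decoy=(222,172),mug=(309,100),jar=(461,312),yel=(302,298),turq=(395,356)),
'scene':dict(long=(324,197),pocket=(411,205),square=(253,253),spare=(323,280),tin=(380,157),mug=(454,165),jar=(236,325))}
for c in cs:
    s,P,E=cloud(c);q=P.reshape(-1,3)
    fl=P[300:330,20:60] if c=='scene' else P[350:390,200:260]
    print(c,'floor z',np.nanmedian(fl[...,2]),np.nanstd(fl[...,2]))
    for n,(u,v) in cs[c].items():
        ctr=np.nanmedian(P[v-2:v+3,u-2:u+3].reshape(-1,3),0)
        d=q[np.hypot(q[:,0]-ctr[0],q[:,1]-ctr[1])<105]
        m=(d[:,2]>7)&(d[:,2]<17); t=(d[:,2]>30)&(d[:,2]<110)
        print(n,ctr.round(0),'board',rect(d[m]) if m.sum()>20 else 0,m.sum(),'obj',rect(d[t]) if t.sum()>20 else 0,t.sum(), np.percentile(d[t][:,2],[50,90]).round(1) if t.sum() else '')
E
```

```text
side floor z 0.4638889806579982 1.6665986893003377
long [426.  -2.  45.] board [433.0, 18.9, 100.1, 158.7, -9.8] 919 obj [437.2, 14.9, 45.3, 133.1, -6.9] 708 [45.6 47.9]
pocket [617. 155.  53.] board [639.6, 182.3, 102.9, 151.4, 1.2] 608 obj [636.0, 195.3, 60.2, 103.5, -5.1] 372 [52.4 55.7]
square [ 456. -282.   44.] board [462.0, -266.9, 101.0, 161.1, 12.3] 1901 obj [464.8, -258.8, 59.6, 60.6, -8.0] 605 [43.8 45.9]
tin [424. 264.  34.] board [427.1, 285.1, 100.2, 163.2, -16.1] 814 obj [387.7, 281.0, 63.9, 147.1, -74.9] 313 [49.2 52.2]
spare [ 647. -184.   12.] board [647.6, -180.9, 101.2, 162.3, -15.2] 1957 obj 0 0 
decoy [275. 205.  54.] board [308.2, 218.5, 49.4, 134.3, -80.3] 114 obj [280.6, 235.1, 86.7, 88.1, 15.9] 717 [53.8 56.6]
mug [627. 381.  59.] board [622.4, 392.9, 23.2, 84.1, 64.9] 51 obj [629.5, 405.0, 75.1, 101.4, -66.4] 573 [63.4 83.2]
jar [ 599. -436.   93.] board [607.6, -435.4, 27.7, 66.3, 32.2] 60 obj [621.0, -426.7, 63.4, 64.0, 79.4] 1072 [92.4 96.2]
yel [ 321. -231.   32.] board [365.9, -253.0, 77.4, 140.2, -68.6] 288 obj [324.1, -226.8, 57.8, 59.0, -22.3] 533 [
[... 256 characters left out ...]
bj [437.6, 16.6, 46.4, 131.6, -6.7] 532 [45.6 47.6]
pocket [658. 164.  53.] board [639.9, 188.8, 101.0, 158.9, 1.3] 696 obj [635.6, 197.7, 59.8, 104.9, -5.4] 599 [53.8 56.1]
square [ 483. -274.   44.] board [496.9, -257.6, 161.0, 175.0, -77.4] 1323 obj [465.0, -256.3, 58.3, 60.4, 82.0] 425 [43.7 45.7]
spare [ 652. -182.   12.] board [648.2, -178.0, 102.1, 160.9, -15.4] 2138 obj 0 0 
tin [644.  -9. 316.] board [647.4, -105.1, 21.0, 63.2, 79.5] 117 obj 0 0 
mug [651. 381.  74.] board [629.1, 398.1, 47.3, 94.2, 89.1] 54 obj [629.4, 420.2, 71.8, 104.2, 53.7] 612 [64.1 83.9]
jar [ 647. -427.   95.] board [644.4, -430.6, 25.3, 65.4, -24.3] 60 obj [647.4, -461.3, 62.9, 148.7, 26.6] 1113 [92.7 96.2]
```

```bash
cat >> h.py <<'E'
def plan(x,y,z,yaw):
    """shift (m) in tool axes and turn about tool x (deg) to reach world x,y,z (mm) with jaw axis at yaw deg (mod 180)"""
    o=get_obs();R=Ro.from_euler('xyz',o['ee_rot']).as_matrix()
    cur=np.degrees(np.arctan2(R[1,1],R[0,1]));d=(yaw-cur+90)%180-90
    c,s=np.cos(np.radians(cur)),np.sin(np.radians(cur))
    Q=np.array([[0,0,-1],[c,s,0],[s,-c,0]])  # rows: tool x,y,z in world (exactly down)
    sh=Q@(np.array([x,y,z])-o['tcp_pos'])/1000
    print('t',round(o['t'],2),'tcp',o['tcp_pos'].round(1),'jaw',round(cur,1),'open',round(o['opening'],1),'F',o['wrist_force'].round(1),'j6',round(o['joint_positions'][5],2),'tilt',np.degrees(np.arccos(-R[2,0])).round(2))
    print('shift',sh.round(4),'rx',round(-d,1),'alt rx',round(-d+180*np.sign(d),1))
E
python3 - <<'E'
from h import *
plan(635.8,196.5,130,-5.2)
s,P,E=cloud('side');q=P.reshape(-1,3)
d=q[(q[:,2]>45)&(q[:,2]<60)&(np.hypot(q[:,0]-424,q[:,1]-275)<70)]
print(rect(d),cv2.minEnclosingCircle(d[:,:2].astype(np.float32)),len(d))
E
```

```text
t 1.3 tcp [575.   -0.  242.3] jaw -0.0 open 84.9 F [-0.   0.   0.5] j6 -0.15 tilt 0.0
shift [ 0.1123  0.0608 -0.1965] rx 5.2 alt rx -174.8
[427.3, 292.5, 60.0, 61.8, 10.7] ((428.9697570800781, 291.82904052734375), 32.20563888549805) 247
```

```bash
python3 -m jog '[[0.112,0.061,-0.1965,5.2,0,0,0.085],[0.112,0.061,-0.1965,5.2,0,0,0.085],[0.112,0.061,-0.1965,5.2,0,0,0.085],[0.112,0.061,-0.1965,5.2,0,0,0.085],[0.112,0.061,-0.1965,5.2,0,0,0.085],[0.112,0.061,-0.1965,5.2,0,0,0.085]]' 50; python3 - <<'E'
from h import *
plan(635.8,196.5,30,-5.2)
s,P,E=cloud('wrist');cv2.imwrite('pics/w1.png',s['image'])
q=P.reshape(-1,3);d=q[(q[:,2]>45)&(q[:,2]<60)&(np.hypot(q[:,0]-636,q[:,1]-196)<75)]
print(rect(d),len(d))
E
```

```text
t: 2.1
tcp_pos: [636.1, 196.1, 130.5]
ee_rot: [0.319, 1.57, -1.343]
wrist_force: [0.4, -0.3, 0.4]
opening: 84.5
t 2.1 tcp [636.1 196.1 130.5] jaw -5.2 open 84.5 F [ 0.4 -0.3  0.4] j6 0.26 tilt 0.04
shift [ 0.1005 -0.0003 -0.0004] rx 0.0 alt rx -180.0
[636.5, 197.7, 59.2, 98.5, -5.4] 14399
```

View pics/w1.png

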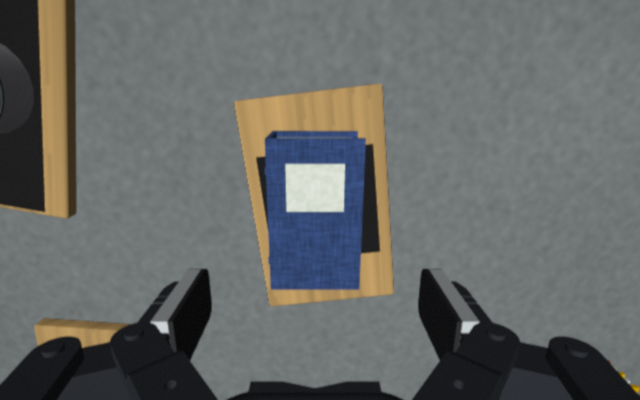

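The wrist view shows the pocket book at (315,210), square to the jaws and amid the open fingers. Grasp.

```bash
python3 -m jog '[[0.051,0,-0.001,0,0,0,0.085],[0.1025,0,-0.001,0,0,0,0.085],[0.1025,0,-0.001,0,0,0,0.085],[0.1025,0,-0.001,0,0,0,0.04],[0.1025,0,-0.001,0,0,0,0.04],[0.1025,0,-0.001,0,0,0,0.04],[0.1025,0,-0.001,0,0,0,0.04],[0.1025,0,-0.001,0,0,0,0.04],[0.06,0,-0.001,0,0,0,0.04],[0,0,0,0,0,0,0.04],[0,0,0,0,0,0,0.04]]' 50; python3 - <<'E'
from h import *
plan(648,-179.5,130,-15.3)
E
```

```text
t: 3.52
tcp_pos: [641.4, 197.5, 139.1]
ee_rot: [1.834, 1.555, 0.172]
wrist_force: [1.0, -0.3, -0.5]
opening: 57.5
t 3.52 tcp [641.4 197.5 139.1] jaw -5.2 open 57.5 F [ 1.  -0.3 -0.5] j6 0.26 tilt 0.92
shift [0.0091 0.0407 0.3749] rx 10.1 alt rx -169.9
```

```bash
python3 -m jog '[[0,0.0085,0.0622,5,0,0,0.04],[0,0.015,0.124,10.1,0,0,0.04],[0,0.023,0.186,10.1,0,0,0.04],[0,0.031,0.248,10.1,0,0,0.04],[0,0.0385,0.31,10.1,0,0,0.04],[0,0.046,0.373,10.1,0,0,0.04],[0,0.046,0.373,10.1,0,0,0.04],[0,0.046,0.373,10.1,0,0,0.04],[0,0.046,0.373,10.1,0,0,0.04]]'; python3 - <<'E'
from h import *
plan(648,-179.5,29,-15.3)
E
```

```text
t: 4.65
tcp_pos: [647.7, -177.3, 129.7]
ee_rot: [-1.961, 1.569, 2.486]
wrist_force: [-0.3, 0.1, -2.1]
opening: 57.3
t 4.65 tcp [ 647.7 -177.3  129.7] jaw -15.2 open 57.3 F [-0.3  0.1 -2.1] j6 -0.13 tilt 0.08
shift [0.1007 0.0009 0.002 ] rx 0.1 alt rx -179.9
```

```bash
python3 -m jog '[[0.05,0.001,0.002,0,0,0,0.04],[0.09,0.001,0.002,0,0,0,0.04],[0.101,0.001,0.002,0,0,0,0.04],[0.101,0.001,0.002,0,0,0,0.04],[0.101,0.001,0.002,0,0,0,0.085],[0.101,0.001,0.002,0,0,0,0.085],[0.101,0.001,0.002,0,0,0,0.085],[0.101,0.001,0.002,0,0,0,0.085],[0.05,0.001,0.002,0,0,0,0.085],[0,0.001,0.002,0,0,0,0.085],[0,0.001,0.002,0,0,0,0.085],[0,0.001,0.002,0,0,0,0.085]]'; python3 - <<'E'
from h import *
s,P,E=cloud('wrist')
q=P.reshape(-1,3);d=q[(q[:,2]>45)&(q[:,2]<60)&(np.hypot(q[:,0]-648,q[:,1]+179)<75)]
print(rect(d),len(d))
plan(465,-257.5,130,-8)
E
```

```text
t: 6.15
tcp_pos: [648.1, -181.3, 130.0]
ee_rot: [-1.646, 1.57, 2.799]
wrist_force: [-0.3, -0.7, -0.5]
opening: 85.3
[648.7, -179.3, 59.3, 98.6, -15.1] 14442
t 6.2 tcp [ 647.3 -180.9  128.7] jaw -15.3 open 85.1 F [-0.4  0.1 -0.2] j6 -0.13 tilt 0.17
shift [-0.0013 -0.1556  0.122 ] rx -7.3 alt rx 172.7
```

```bash
python3 -m jog '[[0,-0.04,0.031,-4,0,0,0.085],[0,-0.08,0.063,-7.3,0,0,0.085],[0,-0.12,0.094,-7.3,0,0,0.085],[0,-0.1556,0.122,-7.3,0,0,0.085],[0,-0.1556,0.122,-7.3,0,0,0.085],[0,-0.1556,0.122,-7.3,0,0,0.085]]'; python3 - <<'E'
from h import *
s,P,E=cloud('wrist')
q=P.reshape(-1,3);d=q[(q[:,2]>36)&(q[:,2]<50)&(np.hypot(q[:,0]-465,q[:,1]+257)<65)]
r=rect(d);print(r,len(d))
d=q[(q[:,2]>7)&(q[:,2]<17)&(np.hypot(q[:,0]-462,q[:,1]+266)<98)];print('board',rect(d))
plan(r[0],r[1],25,-8)
E
```

```text
t: 6.95
tcp_pos: [465.8, -257.5, 129.1]
ee_rot: [-2.329, 1.569, 2.243]
wrist_force: [-0.0, 0.6, 0.6]
opening: 85.2
[465.9, -256.7, 58.7, 58.9, 82.3] 7926
board [463.2, -264.7, 100.2, 159.9, 12.1]
t 7.0 tcp [ 466.5 -257.5  129.5] jaw -8.0 open 84.5 F [ 0.1 -0.   0.3] j6 -0.53 tilt 0.07
shift [ 0.1045 -0.0007 -0.0007] rx 0.0 alt rx -180.0
```

```bash
python3 -m jog '[[0.05,0,-0.001,0,0,0,0.085],[0.1045,0,-0.001,0,0,0,0.085],[0.1045,0,-0.001,0,0,0,0.085],[0.1045,0,-0.001,0,0,0,0.04],[0.1045,0,-0.001,0,0,0,0.04],[0.1045,0,-0.001,0,0,0,0.04],[0.1045,0,-0.001,0,0,0,0.04],[0.1045,0,-0.001,0,0,0,0.04],[0.06,0,-0.001,0,0,0,0.04],[0,0,0,0,0,0,0.04],[0,0,0,0,0,0,0.04],[0,0,0,0,0,0,0.04]]' 50; python3 - <<'E'
from h import *
plan(639.9,187.5,130,1.3)
E
```

```text
t: 8.5
tcp_pos: [465.9, -257.8, 130.6]
ee_rot: [0.993, 1.57, -0.718]
wrist_force: [-0.1, 0.2, -1.6]
opening: 56.9
t 8.5 tcp [ 465.9 -257.8  130.6] jaw -8.0 open 56.9 F [-0.1  0.2 -1.6] j6 -0.53 tilt 0.03
shift [ 0.0006  0.1103 -0.4652] rx -9.3 alt rx 170.7
```

```bash
python3 -m jog '[[0,0.014,-0.058,-4.5,0,0,0.04],[0,0.0276,-0.1163,-9.3,0,0,0.04],[0,0.0414,-0.1744,-9.3,0,0,0.04],[0,0.055,-0.2326,-9.3,0,0,0.04],[0,0.069,-0.29,-9.3,0,0,0.04],[0,0.083,-0.349,-9.3,0,0,0.04],[0,0.0965,-0.407,-9.3,0,0,0.04],[0,0.1103,-0.4652,-9.3,0,0,0.04],[0,0.1103,-0.4652,-9.3,0,0,0.04],[0,0.1103,-0.4652,-9.3,0,0,0.04],[0,0.1103,-0.4652,-9.3,0,0,0.04]]'; python3 - <<'E'
from h import *
s,P,E=cloud('wrist')
q=P.reshape(-1,3);d=q[(q[:,2]>7)&(q[:,2]<17)&(np.hypot(q[:,0]-640,q[:,1]-187.5)<98)];print('board',rect(d),len(d))
plan(639.9,187.5,25.8,1.3)
E
```

```text
t: 9.88
tcp_pos: [639.1, 185.8, 129.0]
ee_rot: [-1.307, 1.568, -2.857]
wrist_force: [-0.7, -0.9, -2.0]
opening: 56.9
board [640.0, 218.8, 100.3, 106.0, 1.2] 18654
t 9.93 tcp [639.4 185.8 129.5] jaw 1.2 open 56.6 F [-0.1 -0.4 -1.2] j6 0.13 tilt 0.11
shift [ 0.1037  0.0006 -0.0017] rx -0.1 alt rx 179.9
```

```bash
python3 -m jog '[[0.05,0.001,-0.004,0,0,0,0.04],[0.09,0.001,-0.004,0,0,0,0.04],[0.1035,0.001,-0.004,0,0,0,0.04],[0.1035,0.001,-0.004,0,0,0,0.04],[0.1035,0.001,-0.004,0,0,0,0.085],[0.1035,0.001,-0.004,0,0,0,0.085],[0.1035,0.001,-0.004,0,0,0,0.085],[0.1035,0.001,-0.004,0,0,0,0.085],[0.05,0.001,-0.004,0,0,0,0.085],[0,0.001,0,0,0,0,0.085],[-0.03,0.001,0,0,0,0,0.085],[-0.03,0.001,0,0,0,0,0.085]]'; python3 - <<'E'
from h import *
s,P,E=cloud('wrist');cv2.imwrite('pics/w2.png',s['image'])
q=P.reshape(-1,3);r=np.hypot(q[:,0]-640,q[:,1]-190);d=q[(q[:,2]>7)&(q[:,2]<17)&(r<100)];print('board',rect(d),len(d))
d=q[(q[:,2]>37)&(q[:,2]<50)&(r<70)];print('book',rect(d),len(d))
plan(648.5,-179.5,130,-15.2)
E
```

```text
t: 11.42
tcp_pos: [643.7, 187.9, 164.5]
ee_rot: [1.707, 1.563, 0.159]
wrist_force: [-0.3, -0.3, -0.4]
opening: 85.0
board [640.7, 192.0, 100.3, 159.7, 1.4] 17309
book [641.8, 191.4, 58.1, 59.1, -88.6] 6132
t 11.47 tcp [642.  187.6 161.7] jaw 1.3 open 85.1 F [-0.2  0.  -1.3] j6 0.13 tilt 0.17
shift [ 0.0317 -0.0018  0.3671] rx 16.5 alt rx -163.5
```

View pics/w2.png

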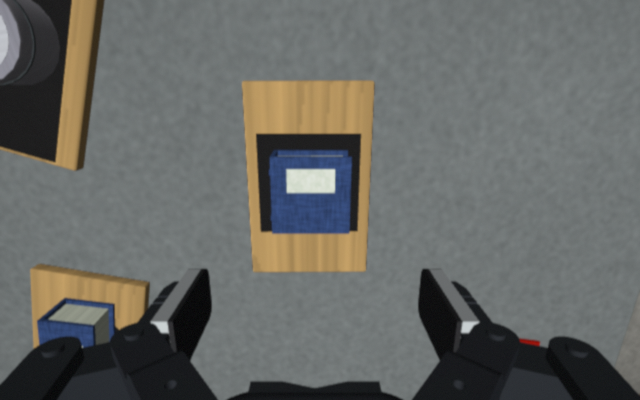

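The square book sits flat in the middle of its panel at (310,195). Back to the pocket book on the spare board.

```bash
python3 -m jog '[[0,0,0.061,8,0,0,0.085],[0,0,0.122,16.5,0,0,0.085],[0,0,0.183,16.5,0,0,0.085],[0,0,0.244,16.5,0,0,0.085],[0.02,0,0.305,16.5,0,0,0.085],[0.03,-0.001,0.3671,16.5,0,0,0.085],[0.03,-0.001,0.3671,16.5,0,0,0.085],[0.03,-0.001,0.3671,16.5,0,0,0.085],[0.03,-0.001,0.3671,16.5,0,0,0.085],[0.03,-0.001,0.3671,16.5,0,0,0.085]]'; python3 - <<'E'
from h import *
plan(648.5,-179.5,28,-15.2)
E
```

```text
t: 12.72
tcp_pos: [648.7, -177.9, 130.4]
ee_rot: [2.792, 1.571, 0.959]
wrist_force: [-0.2, -0.5, 0.3]
opening: 84.9
t 12.72 tcp [ 648.7 -177.9  130.4] jaw -15.1 open 84.9 F [-0.2 -0.5  0.3] j6 -0.13 tilt 0.01
shift [0.1024 0.0002 0.0016] rx 0.1 alt rx -179.9
```

```bash
python3 -m jog '[[0.05,0,0.0015,0,0,0,0.085],[0.1022,0,0.0015,0,0,0,0.085],[0.1022,0,0.0015,0,0,0,0.085],[0.1022,0,0.0015,0,0,0,0.04],[0.1022,0,0.0015,0,0,0,0.04],[0.1022,0,0.0015,0,0,0,0.04],[0.1022,0,0.0015,0,0,0,0.04],[0.1022,0,0.0015,0,0,0,0.04],[0.06,0,0.0015,0,0,0,0.04],[0,0,0,0,0,0,0.04],[0,0,0,0,0,0,0.04],[0,0,0,0,0,0,0.04]]' 50; python3 - <<'E'
from h import *
plan(463.2,-264.7,130,12.1)
E
```

```text
t: 14.22
tcp_pos: [648.2, -179.6, 130.6]
ee_rot: [0.958, 1.571, -0.878]
wrist_force: [0.6, 0.4, -2.2]
opening: 57.1
t 14.22 tcp [ 648.2 -179.6  130.6] jaw -15.2 open 57.1 F [ 0.6  0.4 -2.2] j6 -0.13 tilt 0.01
shift [ 0.0006 -0.1562  0.1306] rx -27.3 alt rx 152.7
```

```bash
python3 -m jog '[[0,-0.045,0.0375,-9,0,0,0.04],[0,-0.09,0.075,-18,0,0,0.04],[0,-0.13,0.11,-27.3,0,0,0.04],[0,-0.1565,0.1306,-27.3,0,0,0.04],[0,-0.1565,0.1306,-27.3,0,0,0.04],[0,-0.1565,0.1306,-27.3,0,0,0.04],[0,-0.1565,0.1306,-27.3,0,0,0.04],[0,-0.1565,0.1306,-27.3,0,0,0.04]]'; python3 - <<'E'
from h import *
plan(463.2,-264.7,28.8,12.1)
E
```

```text
t: 15.22
tcp_pos: [463.9, -264.2, 130.0]
ee_rot: [-2.7, 1.571, 2.225]
wrist_force: [-0.1, -0.7, -1.1]
opening: 57.4
t 15.22 tcp [ 463.9 -264.2  130. ] jaw 12.2 open 57.4 F [-0.1 -0.7 -1.1] j6 -0.89 tilt 0.02
shift [ 0.1012 -0.0007  0.0004] rx 0.1 alt rx -179.9
```

```bash
python3 -m jog '[[0.05,-0.001,0,0,0,0,0.04],[0.09,-0.001,0,0,0,0,0.04],[0.101,-0.001,0,0,0,0,0.04],[0.101,-0.001,0,0,0,0,0.04],[0.101,-0.001,0,0,0,0,0.085],[0.101,-0.001,0,0,0,0,0.085],[0.101,-0.001,0,0,0,0,0.085],[0.101,-0.001,0,0,0,0,0.085],[0.05,-0.001,0,0,0,0,0.085],[0,-0.001,0,0,0,0,0.085],[-0.03,-0.001,0,0,0,0,0.085],[-0.03,-0.001,0,0,0,0,0.085]]'; python3 - <<'E'
from h import *
s,P,E=cloud('wrist')
q=P.reshape(-1,3);r=np.hypot(q[:,0]-463,q[:,1]+265)
print('board',rect(q[(q[:,2]>7)&(q[:,2]<17)&(r<99)]),'book',rect(q[(q[:,2]>46)&(q[:,2]<60)&(r<70)]))
plan(437.4,16,130,-6.8)
E
```

```text
t: 16.73
tcp_pos: [464.1, -266.4, 163.5]
ee_rot: [0.68, 1.564, -0.68]
wrist_force: [0.4, 0.5, -0.9]
opening: 85.2
board [463.4, -264.6, 100.4, 159.0, 12.1] book [462.4, -262.9, 59.1, 98.3, 12.2]
t 16.77 tcp [ 462.8 -265.3  161.2] jaw 12.1 open 85.2 F [-0.2  0.1 -0.1] j6 -0.89 tilt 0.15
shift [ 0.0312  0.0341 -0.2804] rx 18.9 alt rx -161.1
```

```bash
python3 -m jog '[[0,0.007,-0.056,9,0,0,0.085],[0,0.014,-0.112,18.9,0,0,0.085],[0,0.02,-0.168,18.9,0,0,0.085],[0,0.027,-0.224,18.9,0,0,0.085],[0.03,0.034,-0.2804,18.9,0,0,0.085],[0.03,0.034,-0.2804,18.9,0,0,0.085],[0.03,0.034,-0.2804,18.9,0,0,0.085],[0.03,0.034,-0.2804,18.9,0,0,0.085]]'; python3 - <<'E'
from h import *
s,P,E=cloud('wrist')
q=P.reshape(-1,3);r=np.hypot(q[:,0]-434,q[:,1]-20)
b=rect(q[(q[:,2]>37)&(q[:,2]<52)&(r<85)])
print('board',rect(q[(q[:,2]>7)&(q[:,2]<17)&(r<99)]),'book',b)
plan(b[0],b[1],25,b[4])
E
```

```text
t: 17.77
tcp_pos: [437.2, 15.3, 130.3]
ee_rot: [0.853, 1.57, -0.838]
wrist_force: [-0.1, -0.2, -0.4]
opening: 84.7
board [434.2, 24.4, 100.2, 160.1, -9.7] book [437.5, 15.8, 45.0, 131.2, -6.9]
t 17.82 tcp [437.3  15.2 130.6] jaw -6.9 open 84.8 F [0.1 0.2 0. ] j6 -0.04 tilt 0.05
shift [ 1.056e-01  1.000e-04 -7.000e-04] rx -0.0 alt rx 180.0
```

```bash
python3 -m jog '[[0.05,0,-0.001,0,0,0,0.085],[0.1055,0,-0.001,0,0,0,0.085],[0.1055,0,-0.001,0,0,0,0.085],[0.1055,0,-0.001,0,0,0,0.025],[0.1055,0,-0.001,0,0,0,0.025],[0.1055,0,-0.001,0,0,0,0.025],[0.1055,0,-0.001,0,0,0,0.025],[0.1055,0,-0.001,0,0,0,0.025],[0.06,0,-0.001,0,0,0,0.025],[0,0,0,0,0,0,0.025],[0,0,0,0,0,0,0.025],[0,0,0,0,0,0,0.025]]' 50; python3 - <<'E'
from h import *
plan(648.5,-179.5,130,-15.2)
E
```

```text
t: 19.32
tcp_pos: [436.4, 16.6, 130.7]
ee_rot: [1.562, 1.57, -0.128]
wrist_force: [0.1, 0.6, -1.8]
opening: 43.2
t 19.32 tcp [436.4  16.6 130.7] jaw -6.8 open 43.2 F [ 0.1  0.6 -1.8] j6 -0.04 tilt 0.06
shift [0.0007 0.2338 0.1696] rx 8.4 alt rx -171.6
```

```bash
python3 -m jog '[[0,0.047,0.034,4,0,0,0.025],[0,0.094,0.068,8.4,0,0,0.025],[0,0.14,0.102,8.4,0,0,0.025],[0,0.187,0.136,8.4,0,0,0.025],[0,0.2335,0.1696,8.4,0,0,0.025],[0,0.2335,0.1696,8.4,0,0,0.025],[0,0.2335,0.1696,8.4,0,0,0.025],[0,0.2335,0.1696,8.4,0,0,0.025]]'; python3 - <<'E'
from h import *
plan(648.5,-179.5,25.8,-15.2)
E
```

```text
t: 20.32
tcp_pos: [646.9, -178.1, 129.0]
ee_rot: [-1.759, 1.568, 2.689]
wrist_force: [0.6, -0.1, -1.5]
opening: 43.2
t 20.32 tcp [ 646.9 -178.1  129. ] jaw -15.2 open 43.2 F [ 0.6 -0.1 -1.5] j6 -0.13 tilt 0.18
shift [0.1032 0.0019 0.0009] rx 0.0 alt rx -180.0
```

```bash
python3 -m jog '[[0.05,0.001,0.001,0,0,0,0.025],[0.09,0.001,0.001,0,0,0,0.025],[0.1042,0.001,0.001,0,0,0,0.025],[0.1042,0.001,0.001,0,0,0,0.025],[0.1042,0.001,0.001,0,0,0,0.085],[0.1042,0.001,0.001,0,0,0,0.085],[0.1042,0.001,0.001,0,0,0,0.085],[0.1042,0.001,0.001,0,0,0,0.085],[0.05,0.001,0.001,0,0,0,0.085],[0,0.001,0.001,0,0,0,0.085],[0,0.001,0.001,0,0,0,0.085],[0,0.001,0.001,0,0,0,0.085]]'; python3 - <<'E'
from h import *
s,P,E=cloud('wrist')
q=P.reshape(-1,3);r=np.hypot(q[:,0]-648,q[:,1]+179)
print('book',rect(q[(q[:,2]>37)&(q[:,2]<52)&(r<85)]))
plan(428,291,140,-16)
E
```

```text
t: 21.82
tcp_pos: [648.8, -180.7, 130.0]
ee_rot: [-1.702, 1.57, 2.745]
wrist_force: [-0.8, 1.2, -1.4]
opening: 84.8
book [649.4, -180.8, 45.1, 130.3, -15.3]
t 21.88 tcp [ 648.  -180.4  128.7] jaw -15.2 open 85.0 F [-0.9  0.3  0.1] j6 -0.13 tilt 0.17
shift [-0.0113 -0.336  -0.3972] rx 0.8 alt rx -179.2
```

```bash
python3 -m jog '[[-0.01,-0.037,-0.044,0.8,0,0,0.085],[-0.01,-0.075,-0.088,0.8,0,0,0.085],[-0.01,-0.112,-0.132,0.8,0,0,0.085],[-0.01,-0.149,-0.176,0.8,0,0,0.085],[-0.01,-0.187,-0.221,0.8,0,0,0.085],[-0.01,-0.224,-0.265,0.8,0,0,0.085],[-0.01,-0.261,-0.309,0.8,0,0,0.085],[-0.01,-0.299,-0.353,0.8,0,0,0.085],[-0.01,-0.336,-0.397,0.8,0,0,0.085],[-0.01,-0.336,-0.397,0.8,0,0,0.085],[-0.01,-0.336,-0.397,0.8,0,0,0.085],[-0.01,-0.336,-0.397,0.8,0,0,0.085]]'; python3 - <<'E'
from h import *
s,P,E=cloud('wrist');cv2.imwrite('pics/w3.png',s['image'])
q=P.reshape(-1,3);r=np.hypot(q[:,0]-428,q[:,1]-288)
b=rect(q[(q[:,2]>43)&(q[:,2]<58)&(r<60)])
print('board',rect(q[(q[:,2]>7)&(q[:,2]<17)&(r<99)]),'tin',b,cv2.minEnclosingCircle(q[(q[:,2]>43)&(q[:,2]<58)&(r<60)][:,:2].astype(np.float32)))
plan(b[0],b[1],26,-16)
E
```

```text
t: 23.38
tcp_pos: [429.3, 289.0, 139.5]
ee_rot: [-0.64, 1.569, -2.492]
wrist_force: [0.6, -1.1, 0.4]
opening: 84.9
board [427.8, 289.1, 100.4, 159.3, -16.1] tin [428.7, 295.2, 60.8, 60.9, -13.7] ((428.6973876953125, 295.12847900390625), 30.932640075683594)
t 23.43 tcp [429.4 289.  139.7] jaw -16.1 open 84.9 F [ 0.2 -0.6 -0.1] j6 0.71 tilt 0.06
shift [ 0.1137 -0.0024 -0.0057] rx -0.1 alt rx 179.9
```

View pics/w3.png

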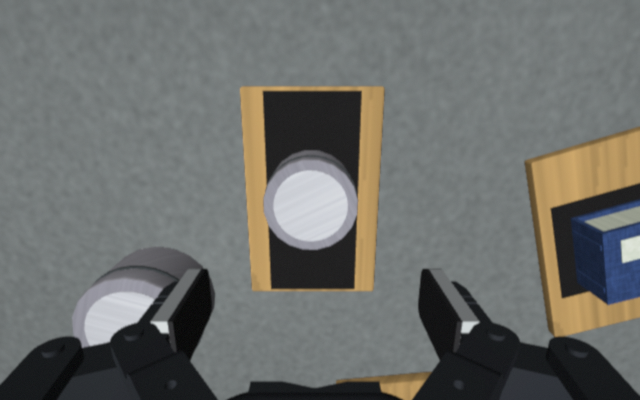

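The tin (61 mm across) is at (310,205) on the long panel; the bigger look-alike at (125,310) stands clear of the left finger. Grasp the tin.

```bash
python3 -m jog '[[0.05,-0.002,-0.0055,0,0,0,0.085],[0.1,-0.002,-0.0055,0,0,0,0.085],[0.1137,-0.002,-0.0055,0,0,0,0.085],[0.1137,-0.002,-0.0055,0,0,0,0.085],[0.1137,-0.002,-0.0055,0,0,0,0.045],[0.1137,-0.002,-0.0055,0,0,0,0.045],[0.1137,-0.002,-0.0055,0,0,0,0.045],[0.1137,-0.002,-0.0055,0,0,0,0.045],[0.06,-0.002,-0.0055,0,0,0,0.045],[0,0,0,0,0,0,0.045],[0,0,0,0,0,0,0.045],[0,0,0,0,0,0,0.045]]' 50; python3 - <<'E'
from h import *
plan(434.2,24.4,140,-9.7)
E
```

```text
t: 24.92
tcp_pos: [428.6, 290.3, 140.4]
ee_rot: [2.619, 1.571, 0.769]
wrist_force: [-0.8, 0.9, -1.8]
opening: 60.8
t 24.93 tcp [428.6 290.3 140.4] jaw -16.0 open 60.8 F [-0.8  0.9 -1.8] j6 0.71 tilt 0.01
shift [0.0004 0.0787 0.254 ] rx -6.3 alt rx 173.7
```

```bash
python3 -m jog '[[0,0.016,0.051,-3,0,0,0.045],[0,0.032,0.102,-6.3,0,0,0.045],[0,0.047,0.152,-6.3,0,0,0.045],[0,0.063,0.203,-6.3,0,0,0.045],[0,0.0785,0.254,-6.3,0,0,0.045],[0,0.0785,0.254,-6.3,0,0,0.045],[0,0.0785,0.254,-6.3,0,0,0.045],[0,0.0785,0.254,-6.3,0,0,0.045]]'; python3 - <<'E'
from h import *
plan(434.2,24.4,26.8,-9.7)
E
```

```text
t: 25.92
tcp_pos: [433.7, 25.8, 139.4]
ee_rot: [-1.683, 1.569, 2.862]
wrist_force: [0.2, -0.7, -1.7]
opening: 60.7
t 25.93 tcp [433.7  25.8 139.4] jaw -9.6 open 60.7 F [ 0.2 -0.7 -1.7] j6 0.03 tilt 0.12
shift [0.1126 0.0008 0.0013] rx 0.1 alt rx -179.9
```

```bash
python3 -m jog '[[0.05,0.001,0.001,0,0,0,0.045],[0.1,0.001,0.001,0,0,0,0.045],[0.1127,0.001,0.001,0,0,0,0.045],[0.1127,0.001,0.001,0,0,0,0.045],[0.1127,0.001,0.001,0,0,0,0.085],[0.1127,0.001,0.001,0,0,0,0.085],[0.1127,0.001,0.001,0,0,0,0.085],[0.1127,0.001,0.001,0,0,0,0.085],[0.06,0.001,0.001,0,0,0,0.085],[0,0.001,0.001,0,0,0,0.085],[0,0.001,0.001,0,0,0,0.085],[0,0.001,0.001,0,0,0,0.085]]'; python3 - <<'E'
from h import *
s,P,E=cloud('wrist')
q=P.reshape(-1,3);r=np.hypot(q[:,0]-434,q[:,1]-24)
print('board',rect(q[(q[:,2]>7)&(q[:,2]<17)&(r<99)]),'tin',rect(q[(q[:,2]>43)&(q[:,2]<58)&(r<60)]))
plan(649.4,-180.8,130,-15.3)
E
```

```text
t: 27.42
tcp_pos: [434.9, 23.4, 140.1]
ee_rot: [-1.638, 1.571, 2.905]
wrist_force: [0.1, 0.5, -0.9]
opening: 85.3
board [434.1, 24.2, 100.3, 160.4, -9.8] tin [435.8, 21.7, 61.0, 61.1, 25.9]
t 27.48 tcp [434.1  23.5 139.1] jaw -9.7 open 84.9 F [-0.8  0.1 -0.6] j6 0.02 tilt 0.14
shift [0.0091 0.2467 0.1651] rx 5.6 alt rx -174.4
```

Tin within 3 mm of centre. Back for the long book.

```bash
python3 -m jog '[[0,0.049,0.033,5.6,0,0,0.085],[0,0.098,0.066,5.6,0,0,0.085],[0,0.148,0.099,5.6,0,0,0.085],[0.01,0.197,0.132,5.6,0,0,0.085],[0.01,0.2465,0.165,5.6,0,0,0.085],[0.01,0.2465,0.165,5.6,0,0,0.085],[0.01,0.2465,0.165,5.6,0,0,0.085],[0.01,0.2465,0.165,5.6,0,0,0.085],[0.01,0.2465,0.165,5.6,0,0,0.085]]'; python3 - <<'E'
from h import *
plan(649.4,-180.8,25,-15.3)
E
```

```text
t: 28.6
tcp_pos: [649.8, -179.7, 130.6]
ee_rot: [-1.901, 1.571, 2.546]
wrist_force: [-0.0, 0.3, 1.0]
opening: 85.3
t 28.6 tcp [ 649.8 -179.7  130.6] jaw -15.2 open 85.3 F [-0.   0.3  1. ] j6 -0.13 tilt 0.01
shift [ 1.056e-01 -1.000e-04  1.200e-03] rx 0.1 alt rx -179.9
```

```bash
python3 -m jog '[[0.05,0,0.001,0,0,0,0.085],[0.105,0,0.001,0,0,0,0.085],[0.105,0,0.001,0,0,0,0.085],[0.105,0,0.001,0,0,0,0.025],[0.105,0,0.001,0,0,0,0.025],[0.105,0,0.001,0,0,0,0.025],[0.105,0,0.001,0,0,0,0.025],[0.105,0,0.001,0,0,0,0.025],[0.06,0,0.001,0,0,0,0.025],[-0.01,0,0,0,0,0,0.025],[-0.01,0,0,0,0,0,0.025],[-0.01,0,0,0,0,0,0.025]]' 50; python3 - <<'E'
from h import *
plan(427.8,289.1,140,-16.1)
E
```

```text
t: 30.1
tcp_pos: [651.0, -181.0, 141.9]
ee_rot: [1.438, 1.568, -0.4]
wrist_force: [-0.4, 0.2, -2.5]
opening: 43.1
t 30.1 tcp [ 651.  -181.   141.9] jaw -15.3 open 43.1 F [-0.4  0.2 -2.5] j6 -0.13 tilt 0.15
shift [ 0.0019 -0.3393 -0.3945] rx 0.8 alt rx -179.2
```

```bash
python3 -m jog '[[0,-0.0377,-0.0438,0.8,0,0,0.025],[0,-0.075,-0.088,0.8,0,0,0.025],[0,-0.113,-0.131,0.8,0,0,0.025],[0,-0.151,-0.175,0.8,0,0,0.025],[0,-0.188,-0.219,0.8,0,0,0.025],[0,-0.226,-0.263,0.8,0,0,0.025],[0,-0.264,-0.307,0.8,0,0,0.025],[0,-0.301,-0.351,0.8,0,0,0.025],[0,-0.339,-0.3945,0.8,0,0,0.025],[0,-0.339,-0.3945,0.8,0,0,0.025],[0,-0.339,-0.3945,0.8,0,0,0.025],[0,-0.339,-0.3945,0.8,0,0,0.025]]'; python3 - <<'E'
from h import *
plan(427.8,289.1,26.2,-16.1)
E
```

```text
t: 31.6
tcp_pos: [427.7, 287.8, 139.4]
ee_rot: [-0.663, 1.569, -2.516]
wrist_force: [1.1, 0.1, -2.6]
opening: 42.7
t 31.6 tcp [427.7 287.8 139.4] jaw -16.2 open 42.7 F [ 1.1  0.1 -2.6] j6 0.71 tilt 0.11
shift [ 0.1132 -0.0003 -0.0013] rx -0.1 alt rx 179.9
```

```bash
python3 -m jog '[[0.05,0,-0.001,0,0,0,0.025],[0.1,0,-0.001,0,0,0,0.025],[0.114,0,-0.001,0,0,0,0.025],[0.114,0,-0.001,0,0,0,0.025],[0.114,0,-0.001,0,0,0,0.085],[0.114,0,-0.001,0,0,0,0.085],[0.114,0,-0.001,0,0,0,0.085],[0.114,0,-0.001,0,0,0,0.085],[0.06,0,-0.001,0,0,0,0.085],[0,0,0,0,0,0,0.085],[-0.04,0,0,0,0,0,0.085],[-0.04,0,0,0,0,0,0.085]]'; python3 - <<'E'
from h import *
s,P,E=cloud('wrist')
q=P.reshape(-1,3);r=np.hypot(q[:,0]-428,q[:,1]-289)
print('board',rect(q[(q[:,2]>7)&(q[:,2]<17)&(r<99)]),'book',rect(q[(q[:,2]>37)&(q[:,2]<52)&(r<85)]))
for c in ['side']:
    s=eyes.snapshot(c);cv2.imwrite(f'pics/{c}1.png',s['image'])
plan(427.8,289.1,180,-16.1)
E
```

```text
t: 33.1
tcp_pos: [430.4, 290.6, 184.8]
ee_rot: [2.28, 1.561, 0.428]
wrist_force: [-0.8, 0.1, -0.6]
opening: 84.6
board [427.8, 288.8, 100.2, 159.4, -16.1] book [428.4, 289.0, 45.2, 130.6, -16.1]
t 33.2 tcp [427.3 289.2 180.1] jaw -16.1 open 84.9 F [-0.7 -0.1 -1. ] j6 0.71 tilt 0.0
shift [ 0.0001  0.0005 -0.0001] rx 0.0 alt rx -180.0
```

View pics/side1.png

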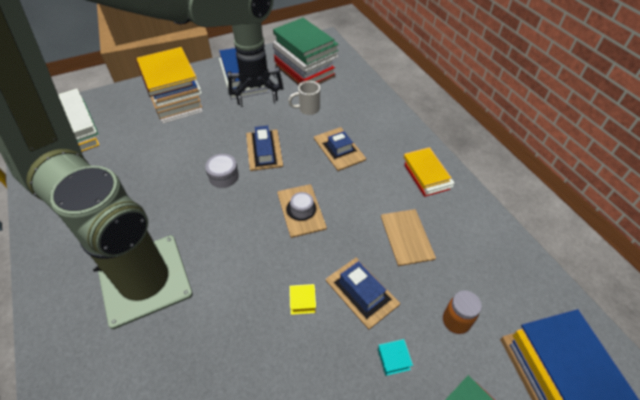

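The side view shows every item on its own panel: long (263,146), square (340,144), tin (302,206), pocket (363,285). The spare board is empty, the mug and jar are unmoved, and the gripper is clear.

```bash
python3 -c "
from station import order; print(order.close_job())"
```

```text
the job is handed in; nothing more can be done
None
```

I made both exchanges over the spare board, first the pocket and square books, then the long book and the tin. I handed the job in at about 33 s of the 144 s allowed; no verdict is reported.

The wrist-camera check after each item was placed gave these offsets from its board's centre:

| Item | Offset from board centre | Angle to panel |
|---|---|---|
| Long book | about 1 mm | within 0.1° |
| Pocket book | about 2 mm | within 0.1° |
| Square book | about 1 mm | within 0.1° |
| Tin | about 3 mm | not applicable (round) |

The last side picture shows all four on their own panels and released. The mug, tea jar, larger tin and coloured look-alikes look unmoved in it; I compared these by eye only.

One check disagreed: the first estimates of the board centres, taken from the fixed cameras, were off by up to 4 mm because part of each board was hidden. I used the wrist views instead. No check failed.

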